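# Hang a glass filter column in the ring stand

### The job

Take the clear glass filter column with the blue rim out of the wooden drying rack and lower it, drip tip down, through the wide top ring of the support stand and the guide ring below it, until the smallest ring stops it; the two lower rings are out of line with the top one. It is thin glass: if it catches on a ring, do not force it but feel your way in, keep hold of it until it sits on the smallest ring and never let it drop, then let go and leave it hanging upright in the rings. Leave the other things on the bench where they are.

Things in the scene. Friction and masses are not known exactly. Their poses are not given: they have to be found in the camera images.
- column: The column to hang: clear glass tube, blue band at its rim, 185 mm long, about 160 g (130 to 210). Origin at the centre of its drip tip's lower end, z up along its axis; round, so its yaw means nothing. It starts upright in one of the three rack holes, standing on its tip. Thin glass: more than 18 N against the stand's rings, or a fall of 3 mm in them (0.25 m/s), chips it.
- column_shoulder (a point): Point on the column's axis 28 mm above its tip, where the full 40 mm body begins. Under it a nearly flat shoulder with a rounded edge steps in, from 28 down to 24 mm above the tip, to a drip stem 12 mm wide.
- column_rim (a point): Centre of the column's upper rim, 185 mm above its tip. The body is a straight 40 mm cylinder from the shoulder to here; grip it from above with the grasp 20 to 25 mm below this point, so that the fingers stay above the top ring.
- stand: Support stand, fixed: grey base plate 210 x 150 x 10 mm, steel rod 12 mm wide, 330 mm high, with three black vinyl-coated ring clamps of 8 mm bar, screwed tight, one above the other. Origin on the table under the centre of the top ring, z up; the rod stands 120 mm from it along the stand's +x (the side away from the robot), and all ring arms run from the rod towards -x.
- top_ring (a point): Centre of the top ring: 92 mm inside, 165 mm above the table (bar's centre). It is where the stand's pose says.
- guide_mark (a point): Point straight under the top ring's centre at the guide ring's height (45 mm inside, bar's centre 120 mm above the table). That ring's clamp is swung about the rod by an unmeasured angle: its true centre, still 120 mm from the rod's axis, lies up to 20 mm from this mark to either side along the stand's y. A column more than about 4 mm off it catches by the shoulder, tip about 99 mm above the table.
- seat_mark (a point): Point straight under the top ring's centre, 76 mm above the table. The seat ring (28 mm inside) is swung just as the guide ring, straight under it, and its bar's centre lies anywhere from 66 to 86 mm above the table, unmeasured. The column comes to rest on it by the shoulder, tip 21 mm below that bar's centre: 45 to 65 mm above the table.
- rack: Wooden drying rack, fixed for the run, 100 x 310 mm, 80 mm high. Origin at the centre of its underside; three holes of 45 mm in its top board at y = -95, 0 and 95 mm of its frame; what stands in them stands on its lower board, 12 mm above the table, and is loose by 2.5 mm.
- amber_column: Bystander: amber glass column, 40 mm wide, 150 mm high, in another hole of the rack. Origin at its tip.
- white_column: Bystander: white plastic column, 40 mm wide, 135 mm high, in another hole of the rack. Origin at its tip.
- dish: Bystander: low glass dish, 80 mm wide, 15 mm high, on the stand's base plate under the rings, where it catches the drips. Origin at the centre of its underside.
- flask: Bystander: conical flask, 80 mm wide, 130 mm high. Origin at the centre of its underside.
- reagent: Bystander: amber bottle, 68 mm wide, 140 mm high. Origin at the centre of its underside.
- beaker: Bystander: glass beaker, 72 mm wide, 90 mm high. Origin at the centre of its underside.
- stopper: Bystander: red rubber stopper, 36 mm wide, 28 mm high. Origin at the centre of its underside.
- wash_bottle: Bystander: white wash bottle with a red spout, 68 mm wide, 200 mm high. Origin at the centre of its underside.
- spatula: Bystander: steel laboratory spoon, 160 mm long, lying on the table. Origin at the middle of its underside.

How it is judged (in metres and radians):
On the way, in this order (a step that is already met when the one before it is completed fails the run):
1. the column is carried over the top ring: its tip within 35 mm of that ring's axis and above the ring (horizontal distance between column and top_ring below 0.035 m and z of column in the frame of stand above 0.169 m), for 0.1 s.
2. its tip has gone down through the top ring (horizontal distance between column and top_ring below 0.035 m and z of column in the frame of stand below 0.15 m), for 0.1 s.
3. its body has gone into the guide ring: tip less than 88 mm above the table, within 28 mm of the top ring's axis (horizontal distance between column and top_ring below 0.028 m and z of column in the frame of stand below 0.088 m), for 0.02 s.
4. it is set down on the seat ring while still held: tip less than 71 mm above the table, the stand taking over 1 N while the fingers still hold it (z of column in the frame of stand below 0.071 m and contact force between column and stand above 1 N and contact force between the fingers and column above 1 N), for 0.1 s.
At the end, for the whole second after the job is handed in: The column hangs at rest and released in the rings, stopped by the seat ring: its tip 38 to 71 mm above the table and within 28 mm of the top ring's axis, upright within 7 degrees, its weight on the stand (horizontal distance between column and top_ring below 0.028 m and z of column in the frame of stand between 0.038 and 0.071 m and angle between column's own z axis and vertical below 0.12 rad and contact force between column and stand above 0.3 N and linear speed of column below 0.02 m/s); the robot touches nothing.
It fails at once if the column pressed against the stand or its rings with more than 18 N (contact force between column and stand above 18 N).
It fails at once if the column dropped: faster than 0.25 m/s with its tip down in the rings (horizontal distance between column and top_ring below 0.04 m and z of column in the frame of stand below 0.15 m and linear speed of column above 0.25 m/s).
It fails at once if the column tipped over (more than 35 degrees) (angle between column's own z axis and vertical above 0.6 rad).
It fails at once if another thing on the bench moved by more than 25 mm (distance of any of amber_column, white_column, dish, flask, reagent, beaker, stopper, wash_bottle, spatula from where it was at the start of the episode above 0.025 m).
It also fails if it takes over 67 s, if anything falls off the work surface, if the arm or the gripper's body presses on something with over 40 N, if the wrist force passes 120 N, or if a joint passes its speed limit or range.

### The arm

A 6-joint arm with a two-finger parallel gripper is mounted at the origin on the work surface. World frame = base frame: x ahead of the robot, y to its left, z up, the work surface at z = 0. Lengths are in mm, angles in degrees, forces in N, time in s.
With the tool pointing down it reaches from about 300 to 850 mm from the base axis. Payload 5.4 kg.
Tool frame: the origin (TCP) lies on the centre line of the jaws, within the pads' length; the fingertips stand 19 mm ahead of it and the grasp point (between the pads) is the TCP (tips_ahead is the distance from the TCP to the fingertips, in mm); z points along the fingers, y is the direction in which the jaws open and shut (so a half turn about z gives the same grasp; the last joint's range is limited). The gripper opens to 85 mm and grips with 20 to 120 N. Pads are 22 mm wide; open, the fingers measure 114 mm over their backs; the gripper's body (76 mm by 85 mm) begins 54 mm behind the grasp point. The pads swing forward as they close: fully open they stand 13 mm farther back than shut.
Start: joints at [-78.1, 9.076, 91.501, -0, 79.423, -12.038], TCP at [233.282, -525.534, 215.899] pointing down, gripper open.
Joint ranges: [-166.64, 166.64], [-54.1, 131.32], [10.49, 154.53], [-73.88, 253.88], [9.74, 151.15], [-171.62, 171.62]. Speed limits (degrees/s): [147.25, 147.25, 180, 180, 180, 180].

### API

Orientations are given as [roll, pitch, yaw] about the fixed x, y, z axes, in that order (R = Rz(yaw) Ry(pitch) Rx(roll)).
In Python, from cell import observe, camera, get_calibration, close_job, tips_ahead gives the robot as it stands.
- The arm moves only by the tool carry_out, never from a script. Its argument "targets" is a list of rows, each a list of 7 numbers: the shift along the tool's x, y, z in m, then the turn, a rotation vector about the tool's x, y, z in rad, then the finger opening in m, from 0 to 0.0854. In form: [[dx, dy, dz, wx, wy, wz, fingers], ...]. A call has 1 to 12 rows; each row shifts and turns the pose as measured when the row begins, along the tool's axes as they then stand; what a row does not reach is not made up. A row lasts 1/12 s, in which the tool goes at most 41.7 mm and 7.16 degrees, less where a joint would pass 70% of its speed; a pose out of reach is approached as far as the arm can. A call with a gripper value outside its range is refused whole. The fingers move at their own pace and stop on an object; "force" is the grip in N (left out, the last holds). Time passes only in rows, so rows that do not move let the fingers close. It gives the time, the measured TCP pose, the force and the opening at its end, in the units of the state.
- observe(): the state, without advancing time (a new reading comes with each control period).
- camera(name): name is "side" or "top"; returns the picture (384x512x3 uint8, red, green, blue); there is no depth.
- get_calibration(name): a dict with "fx", "fy", "cx", "cy" (pixels), "extrinsics" (4x4, takes a point from world to camera coordinates). Camera axes: x right, y down, z forward; pixel columns grow to the right and rows downward; lengths in mm; the calibration is good to about 2 mm. A picture is of the moment at which its call begins. get_calibration takes no time and is no camera call.
- close_job(): hands the job in, once; it reports no verdict.
The state is a dict: "time": time; "joint_pos": joint angles; "dq": joint speeds; "joint_efforts": joint torques, N m; "tool_pos": TCP position; "tcp_rot": TCP orientation; "force": force on the tool from outside, world axes, zero at the start; "moment": the same for the moment, N m; "finger_gap": finger opening in mm.
Only numpy, scipy, OpenCV 4.12 (cv2) and the standard library are available. Lean on these libraries where they do the work, as an engineer would, in place of code of your own. Each camera call takes 0.05 s, during which the arm holds its last target.

## Working session

There is one attempt and no reset: what is moved stays moved. The work goes in short steps, Python scripts to look and compute and a tool call to move; the robot and the scene stay as the last step left them, time stands still between calls to the robot, and variables do not carry over. Pictures are saved under pics/ and viewed, and the job is handed in when it is done.

Besides the shell and the picture viewer there is one more tool, called in YAML: its name, and indented under it one key for each argument. carry_out: Moves the arm, as the interface text tells. Its arguments: {"type":"object","properties":{"targets":{"type":"array"},"force":{"type":"number"}},"required":["targets"]}

```bash
ls; mkdir -p pics; python3 - <<'E'
from cell import observe, camera, get_calibration, tips_ahead
import cv2
print(observe()); print(tips_ahead)
for n in("side","top"):
    im=camera(n); cv2.imwrite(f"pics/{n}0.png",im[:,:,::-1]); c=get_calibration(n); print(c)
E
```

```text
pics
{'time': 0.0, 'joint_pos': array([-7.80989204e+01,  9.11150724e+00,  9.15753034e+01,  1.96876196e-04,
        7.94244608e+01, -1.20383127e+01]), 'dq': array([ 0.01322594, -0.02564633,  0.02873897,  0.06219779, -0.01021501,
        0.05056453]), 'joint_efforts': array([ 1.05351639e-03, -3.96007133e+01, -3.31426013e+01, -2.80396762e-04,
        8.40505207e-03,  5.25756803e-06]), 'tool_pos': array([ 233.15648483, -524.88773467,  214.90079769]), 'tcp_rot': array([-1.79891216e+02, -2.33966158e-02,  2.39393338e+01]), 'force': array([-0.09597271, -0.13928862, -0.11972427]), 'moment': array([-0.01554436,  0.04866552,  0.02264748]), 'finger_gap': 85.41115303999844}
19.0
{'fx': 454.1114198472613, 'fy': 454.1114198472613, 'cx': 258.44644591629367, 'cy': 186.19204627165675, 'extrinsics': array([[-9.91208879e-01, -1.31496847e-01,  1.46129334e-02,
         5.38395800e+02],
       [-1.02932604e-01,  6.97037691e-01, -7.09607875e-01,
         1.46624283e+02],
       [ 8.31254328e-02, -7.04873773e-01, -7.04445261e-01,
         1.26436004e+03],
       [ 0.00000000e+00,  0.00000000e+00,  0.00000000e+00,
         1.00000000e+00]])}
{'fx': 423.3173729097166, 'fy': 423.3173729097166, 'cx': 253.07239464300818, 'cy': 191.9376071026576, 'extrinsics': array([[ 3.81346871e-03, -9.99970330e-01,  6.69308593e-03,
        -9.21920741e+00],
       [-9.90824181e-01, -4.68269094e-03, -1.35075958e-01,
         5.63683396e+02],
       [ 1.35103292e-01, -6.11656345e-03, -9.90812640e-01,
         1.33363257e+03],
       [ 0.00000000e+00,  0.00000000e+00,  0.00000000e+00,
         1.00000000e+00]])}
```

View pics/side0.png

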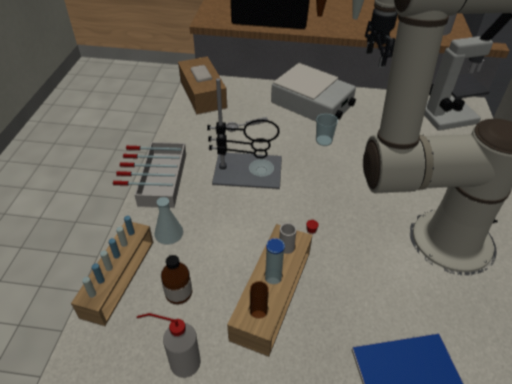

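View pics/top0.png

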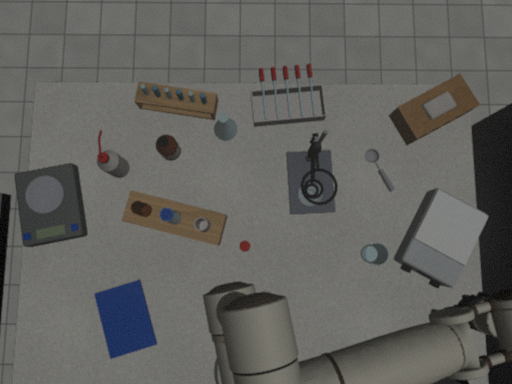

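The side view shows the rack with the blue-rimmed column in the middle hole (about 275,245) and the stand's rings near (262,135). The top view shows the column at about (167,215) and the top ring at about (319,187). I'll enlarge both.

```bash
python3 - <<'E'
import cv2,numpy as np
s=cv2.imread('pics/side0.png');t=cv2.imread('pics/top0.png')
f=lambda im,x0,y0,x1,y1,k:cv2.resize(im[y0:y1,x0:x1],None,fx=k,fy=k,interpolation=cv2.INTER_CUBIC)
a=np.vstack([f(s,200,70,300,190,4)]);cv2.imwrite('pics/c1.png',a)
cv2.imwrite('pics/c2.png',f(t,270,120,370,220,6))
cv2.imwrite('pics/c3.png',f(t,115,180,235,250,6))
cv2.imwrite('pics/c4.png',f(s,225,215,325,345,4))
E
```

```text
(no output)
```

View pics/c1.png

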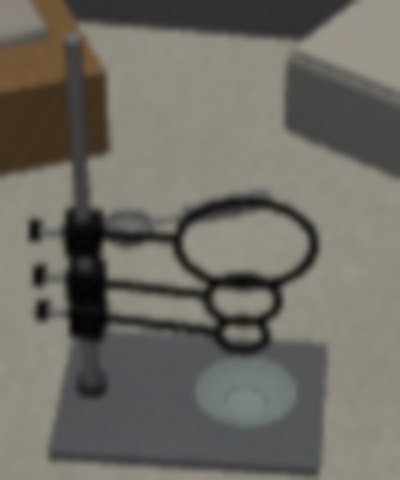

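View pics/c2.png

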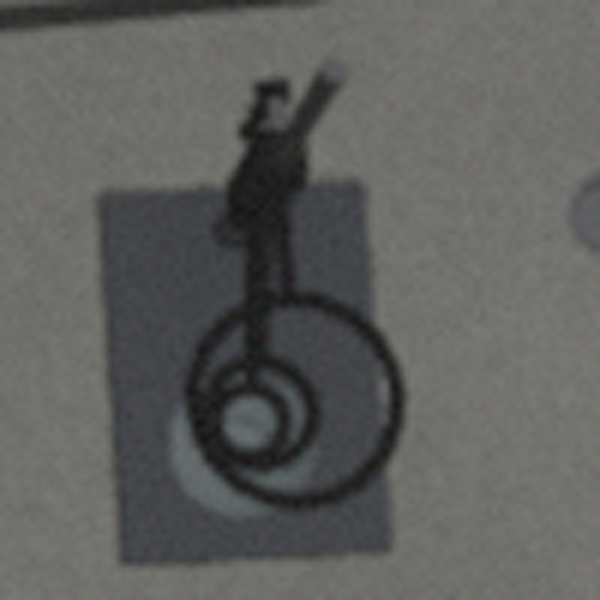

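View pics/c3.png

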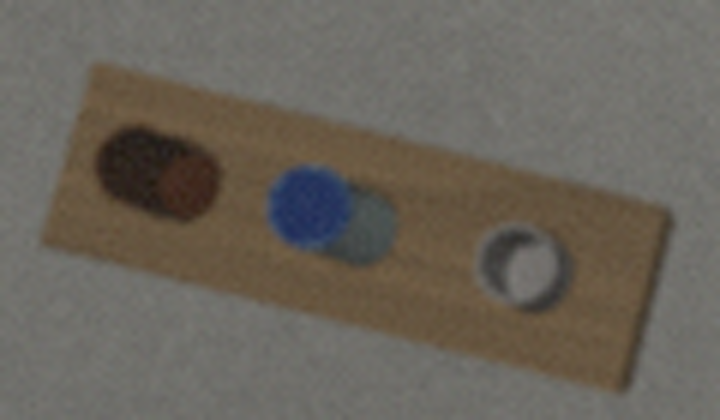

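View pics/c4.png

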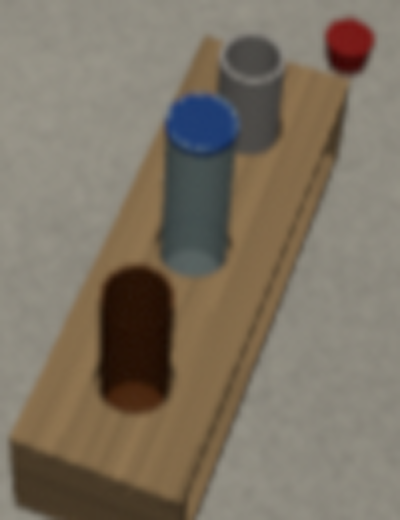

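```bash
cat > h.py <<'E'
import cv2,numpy as np
from cell import get_calibration
C={n:get_calibration(n) for n in("side","top")}
def ray(n,u,v):
    c=C[n];E=c['extrinsics'];R=E[:3,:3];t=E[:3,3]
    return -R.T@t, R.T@np.array([(u-c['cx'])/c['fx'],(v-c['cy'])/c['fy'],1.])
def onz(n,u,v,z):
    o,d=ray(n,u,v); return o+d*(z-o[2])/d[2]
def proj(n,p):
    c=C[n];q=c['extrinsics']@np.r_[p,1.]; return np.array([c['fx']*q[0]/q[2]+c['cx'],c['fy']*q[1]/q[2]+c['cy']])
def tri(u1,u2):
    A=[];b=[]
    for n,(u,v) in(("side",u1),("top",u2)):
        o,d=ray(n,u,v);d/=np.linalg.norm(d);P=np.eye(3)-np.outer(d,d);A.append(P);b.append(P@o)
    return np.linalg.lstsq(np.vstack(A),np.hstack(b),rcond=None)[0]
def circ(n,pts,z):  # project contour pts to plane, LSQ circle
    w=np.array([onz(n,u,v,z)[:2] for u,v in pts]);(x,y),r=cv2.fitEllipse(w.astype(np.float32))[:2]
    return x,y,r
E
python3 - <<'E'
from h import *
s=cv2.imread('pics/side0.png');t=cv2.imread('pics/top0.png')
for n,im,(x0,y0,x1,y1) in(("top",t,(115,180,235,250)),("side",s,(225,215,325,345))):
    hsv=cv2.cvtColor(im,cv2.COLOR_BGR2HSV)
    m=cv2.inRange(hsv,(105,120,40),(130,255,255));k=np.zeros_like(m);k[y0:y1,x0:x1]=m[y0:y1,x0:x1]
    cs=max(cv2.findContours(k,0,cv2.CHAIN_APPROX_NONE)[0],key=cv2.contourArea)
    e=cv2.fitEllipse(cs);print(n,"blue",e,onz(n,*e[0],197),circ(n,cs[:,0,:],197))
# rings
for n,im,(x0,y0,x1,y1),th in(("top",t,(298,160,342,210),55),("side",s,(240,115,285,162),60)):
    g=cv2.cvtColor(im,cv2.COLOR_BGR2GRAY)[y0:y1,x0:x1]
    K=8;g=cv2.resize(g,None,fx=K,fy=K,interpolation=cv2.INTER_CUBIC)
    m=(g<th).astype(np.uint8)*255
    cs,h=cv2.findContours(m,cv2.RETR_CCOMP,cv2.CHAIN_APPROX_NONE)
    d=cv2.cvtColor(m,cv2.COLOR_GRAY2BGR)
    for i,c in enumerate(cs):
        if len(c)>30:
            p=(c[:,0,:]+.5)/K-.5+[x0,y0];e=cv2.fitEllipse(p.astype(np.float32))
            print(n,i,"hole" if h[0][i][3]>=0 else "outer",cv2.contourArea(c)/K/K,e)
            for z in(165,120,76):print('   ',z,np.round(np.r_[circ(n,p,z)[:2],circ(n,p,z)[2]],1) )
    cv2.imwrite(f'pics/m_{n}.png',d)
E
```

```text
top blue ((166.2725830078125, 214.06332397460938), (10.909749984741211, 11.651909828186035), 86.31098937988281) [477.53122716 240.28876588 197.        ] (477.5582275390625, 240.287841796875, (30.998353958129883, 33.060218811035156))
side blue ((275.15435791015625, 245.90353393554688), (13.818010330200195, 16.479156494140625), 100.85623168945312) [476.47034339 247.46014289 197.        ] (476.50775146484375, 247.20217895507812, (35.623748779296875, 38.16746139526367))
top 0 outer 1113.1484375 ((317.84765625, 183.7032470703125), (33.99513626098633, 45.31864929199219), 159.84950256347656)
    165 [ 572.3 -197.   101.1  134.4]
    120 [ 579.4 -204.2  104.8  139.4]
    76 [ 586.3 -211.3  108.4  144.2]
top 1 hole 72.6640625 ((311.1474609375, 189.9697265625), (9.586389541625977, 9.661161422729492), 141.17665100097656)
    165 [ 553.1 -176.9   28.3   28.7]
    120 [ 559.5 -183.5   29.3   29.8]
    76 [ 565.7 -189.8   30.3   30.8]
top 2 hole 1.8671875 ((303.5831298828125, 183.30165100097656), (1.2275841236114502, 1.9731495380401611), 31.84552764892578)
    165 [ 572.8 -154.9    3.6    5.9]
   
[... 1258 characters left out ...]
1 hole 44.0625 ((260.15869140625, 153.04837036132812), (5.375892162322998, 10.615398406982422), 92.55431365966797)
    165 [553.1 -92.6  22.8  29.5]
    120 [ 559.1 -144.8   24.1   31.1]
    76 [ 565.  -195.8   25.3   32.7]
side 2 hole 108.6015625 ((260.1655578613281, 145.00892639160156), (8.279868125915527, 17.3189754486084), 91.39105987548828)
    165 [ 557.6 -127.3   36.6   49.1]
    120 [ 563.8 -181.3   38.6   51.7]
    76 [ 569.9 -234.2   40.5   54.4]
side 3 hole 473.3046875 ((261.2621154785156, 130.47491455078125), (18.164165496826172, 33.608917236328125), 89.25119018554688)
    165 [ 563.  -194.6   86.    98.8]
    120 [ 569.6 -252.3   90.7  104.3]
    76 [ 575.9 -308.8   95.3  109.5]
```

```bash
python3 -c "
import cv2,numpy as np
a=cv2.imread('pics/m_top.png');b=cv2.imread('pics/m_side.png');h=max(a.shape[0],b.shape[0])
p=lambda i:cv2.copyMakeBorder(i,0,h-i.shape[0],0,10,0,value=(0,0,255))
cv2.imwrite('pics/m.png',np.hstack([p(a),p(b)]))"
```

```text
(no output)
```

View pics/m.png

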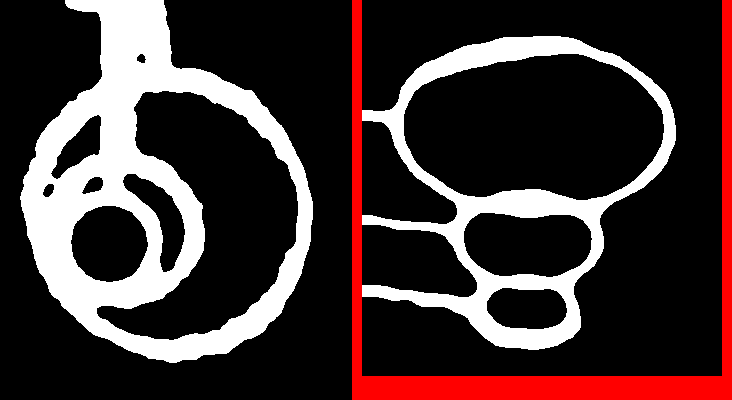

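```bash
python3 - <<'E'
from h import *
from scipy.optimize import least_squares
t=cv2.imread('pics/top0.png');s=cv2.imread('pics/side0.png');K=8
def cont(im,x0,y0,x1,y1,th):
    g=cv2.resize(cv2.cvtColor(im,cv2.COLOR_BGR2GRAY)[y0:y1,x0:x1],None,fx=K,fy=K,interpolation=cv2.INTER_CUBIC)
    cs,h=cv2.findContours((g<th).astype(np.uint8),cv2.RETR_CCOMP,cv2.CHAIN_APPROX_NONE)
    return [c[:,0,:] for c in cs if len(c)>30],(x0,y0)
def W(n,c,o,z): return np.array([onz(n,*((p+.5)/K-.5+o),z)[:2] for p in c])
def fit(w,r0,free=True):
    f=lambda q:np.hypot(w[:,0]-q[0],w[:,1]-q[1])-q[2]
    r=least_squares(f,[*w.mean(0),r0],loss='soft_l1');return np.round(r.x,1),round(float(np.sqrt(np.mean(f(r.x)**2))),2)
cs,o=cont(t,298,160,342,210,55)
# index per earlier listing
out,seat,cres,big=cs[0],cs[1],cs[4],cs[6]
sel=out[out[:,1]>110];print("top outer(r50..54)",fit(W("top",sel,o,165),54))
b=big[(big[:,0]>210)|(big[:,1]<90)|((big[:,1]>325))];print("top inner",fit(W("top",b,o,165),46))
b=big[(big[:,0]>125)&(big[:,0]<206)&(big[:,1]>165)&(big[:,1]<308)];print("guide outer",fit(W("top",b,o,120),30))
c=cres[(cres[:,0]>150)];print("guide inner",fit(W("top",c,o,120),22))
for z in(66,76,86):print("seat inner",z,fit(W("top",seat,o,z),14))
cs,o=cont(s,240,115,285,162,60)
for nm,i,z in(("top",3,165),("guide",2,120),("seat",1,76)):
    print("side",nm,[fit(W("side",cs[i],o,zz),20) for zz in (z-10,z,z+10)])
# plate yaw
hsv=cv2.cvtColor(t,cv2.COLOR_BGR2HSV)
E
```

```text
top outer(r50..54) (array([ 564.3, -199. ,   53.3]), 0.94)
top inner (array([ 564.4, -199.3,   46.3]), 0.89)
guide outer (array([ 565.1, -190.6,   29. ]), 0.48)
guide inner (array([ 564.4, -205.1,    9.6]), 4.42)
seat inner 66 (array([ 567.1, -191.3,   15.4]), 0.21)
seat inner 76 (array([ 565.7, -189.8,   15.3]), 0.21)
seat inner 86 (array([ 564.3, -188.4,   15.1]), 0.2)
side top [(array([ 564.6, -207. ,   47.1]), 3.57), (array([ 563.2, -194.2,   46.6]), 3.52), (array([ 561.7, -181.4,   46. ]), 3.48)]
side guide [(array([ 565.3, -193.9,   22.5]), 3.01), (array([ 563.9, -181.9,   22.3]), 2.98), (array([ 562.5, -169.9,   22. ]), 2.94)]
side seat [(array([ 566.3, -207.6,   14.5]), 1.55), (array([ 564.9, -196. ,   14.3]), 1.53), (array([ 563.6, -184.4,   14.1]), 1.51)]
```

```bash
python3 - <<'E'
from h import *
P=[onz("top",115+u/6-.4,180+v/6-.4,80) for u,v in((92,65),(668,208),(625,390),(42,243))]
print(np.round(P,1),np.mean(P,0)); 
d=P[0]-P[1];print(np.linalg.norm(d),np.linalg.norm(P[3]-P[0]),np.degrees(np.arctan2(d[1],d[0])))
B=[onz("top",270+u/6-.4,120+v/6-.4,10) for u,v in((100,192),(362,180),(390,550),(121,563))]
for i in range(4):
    e=B[i]-B[i-1];print(np.round(B[i],1),np.linalg.norm(e),np.degrees(np.arctan2(e[1],e[0])))
for n in C:print(ray(n,0,0)[0])
t=cv2.imread('pics/top0.png')
b=t[:,:,0].astype(int)-t[:,:,2]
print(b[205:226,155:185])
E
```

```text
[[561.  379.7  80. ]
 [487.4  77.8  80. ]
 [393.4  98.7  80. ]
 [467.8 401.6  80. ]] [477.39345901 239.44863123  80.        ]
310.774266395858 95.69146936628653 76.30190701574233
[ 704.6 -117.8   10. ] 208.04739616959498 2.783204191231692
[ 712.3 -264.6   10. ] 146.96671642537171 -87.01312717822655
[ 504.6 -275.6   10. ] 207.9582575183278 -176.9476547530765
[ 496.8 -127.9   10. ] 147.94392043899117 93.02093800842684
[443.65464115 859.80893083 986.85064243]
[ 378.36814587    1.57786947 1397.58178469]
[[-38 -37 -39 -41 -41 -40 -43 -42 -43 -41 -41 -44 -41 -40 -42 -41 -42 -45
  -40 -39 -39 -41 -39 -41 -37 -41 -41 -39 -38 -41]
 [-37 -35 -39 -39 -38 -37 -38 -39 -39 -38 -42 -41 -39 -41 -41 -41 -43 -39
  -40 -41 -42 -39 -40 -42 -42 -36 -39 -41 -38 -41]
 [-40 -44 -39 -40 -38 -38 -37 -38 -28 -15   0   2  -2  -9 -17 -32 -40 -43
  -40 -42 -42 -41 -42 -39 -41 -38 -40 -38 -41 -39]
 [-37 -37 -38 -40 -38 -38 -29  -5  16  28  42  46  34  33  26   4 -23 -40
  -42 -41 -40 -40 -41 -42 -40 -39 -39 -41 -41 -37]
 [-40 -38 -38 -42 -39 -26   3  33  49  51  51  57  53  53  47  35  12 -18
  -32 -35 -40 -42 -40
[... 1330 characters left out ...]
 40  37  34  22  10   1
    4   3   4   5   7   4   5 -13 -38 -42 -41 -41]
 [-38 -37 -38 -43 -38 -42 -43 -37 -24  -7  10  13  14  14  13   6   1   5
    6   2   4   6   5   6  -5 -29 -40 -44 -36 -43]
 [-39 -37 -39 -39 -40 -39 -42 -43 -40 -34 -31 -29 -25 -20 -15  -5   2   2
    3   3   3   3   3  -7 -21 -34 -39 -39 -38 -36]
 [-38 -40 -40 -36 -37 -36 -38 -41 -43 -41 -40 -43 -41 -38 -32 -32 -22 -12
   -6   0   2  -3 -13 -24 -34 -40 -34 -37 -35 -34]
 [-42 -37 -38 -35 -36 -38 -39 -39 -39 -39 -38 -40 -39 -40 -42 -41 -39 -36
  -29 -22 -21 -27 -35 -41 -36 -40 -37 -39 -38 -36]
 [-38 -39 -40 -39 -37 -38 -39 -35 -37 -37 -39 -38 -39 -38 -41 -38 -36 -38
  -39 -39 -38 -40 -41 -42 -42 -41 -45 -39 -42 -39]]
```

carry_out:
  targets:
    - [0,0,-0.04,0,0,0,0.085]
    - [0,0,-0.04,0,0,0,0.085]
    - [0.026,-0.029,0,0,0,0,0.085]
    - [0.026,-0.029,0,0,0,0,0.085]
    - [0.026,-0.029,0,0,0,0,0.085]
    - [0.026,-0.029,0,0,0,0,0.085]
    - [0.026,-0.029,0,0,0,0,0.085]
    - [0.026,-0.029,0,0,0,0,0.085]
    - [0.026,-0.029,0,0,0,0,0.085]
    - [0.026,-0.029,0,0,0,0,0.085]
    - [0.026,-0.029,0,0,0,0,0.085]
    - [0.026,-0.029,0,0,0,0,0.085]
  force: 40

```text
time: 1.1
tool_pos: [354.0, -143.1, 294.8]
tcp_rot: [-179.4, -0.1, 23.1]
force: [1.5, -0.7, -0.3]
finger_gap: 84.7
```

```bash
cat > d.py <<'E'
import sys
from h import *
from cell import observe
from scipy.spatial.transform import Rotation as Ro
o=observe();T=np.array([float(v) for v in sys.argv[1:4]]);yaw=float(sys.argv[4]) if len(sys.argv)>4 else o['tcp_rot'][2]
R=Ro.from_euler('xyz',o['tcp_rot'],degrees=True);G=Ro.from_euler('xyz',[180,0,yaw],degrees=True)
print('t',round(o['time'],2),'pos',np.round(o['tool_pos'],1),'rot',np.round(o['tcp_rot'],1),'F',np.round(o['force'],1),'gap',round(o['finger_gap'],1))
print('tool shift m',np.round(R.inv().apply(T-o['tool_pos'])/1000,4),'turn',np.round((R.inv()*G).as_rotvec(),3))
E
python3 d.py 477.5 240.6 300 24
```

```text
t 1.1 pos [ 354.  -143.1  294.8] rot [-1.794e+02 -1.000e-01  2.310e+01] F [ 1.5 -0.7 -0.3] gap 84.7
tool shift m [ 0.2642 -0.3045 -0.0013] turn [-0.011 -0.002 -0.016]
```

carry_out:
  targets:
    - [0.026,-0.03,0,0,0,0,0.085]
    - [0.026,-0.03,0,0,0,0,0.085]
    - [0.026,-0.03,0,0,0,0,0.085]
    - [0.026,-0.03,0,0,0,0,0.085]
    - [0.026,-0.03,0,0,0,0,0.085]
    - [0.026,-0.03,0,0,0,0,0.085]
    - [0.026,-0.03,0,0,0,0,0.085]
    - [0.026,-0.03,0,0,0,0,0.085]
    - [0.026,-0.03,0,0,0,0,0.085]
    - [0.013,-0.015,0,0,0,0,0.085]
    - [0,0,0,0,0,0,0.085]

```text
time: 2.02
tool_pos: [468.0, 242.2, 294.5]
tcp_rot: [-179.3, -0.1, 23.5]
force: [-0.7, 0.1, -0.6]
finger_gap: 85.0
```

```bash
python3 d.py 477.5 240.6 300 24
```

```text
t 2.02 pos [468.  242.2 294.5] rot [-1.793e+02 -1.000e-01  2.350e+01] F [-0.7  0.1 -0.6] gap 85.0
tool shift m [ 0.0081  0.0052 -0.0056] turn [-0.012 -0.001 -0.008]
```

carry_out:
  targets:
    - [0.008,0.005,0.02,-0.012,0,-0.008,0.085]
    - [0,0,0.02,0,0,0,0.085]
    - [0,0,0,0,0,0,0.085]
    - [0,0,0,0,0,0,0.085]

```text
time: 2.35
tool_pos: [476.9, 242.1, 252.6]
tcp_rot: [180.0, 0.0, 24.3]
force: [0.5, 0.1, 0.7]
finger_gap: 85.1
```

```bash
python3 d.py 477.5 240.6 174 24; python3 - <<'E'
from cell import camera;import cv2
s=camera('side');cv2.imwrite('pics/a1.png',cv2.resize(s[130:330,190:360,::-1],None,fx=3,fy=3))
E
```

```text
t 2.35 pos [476.9 242.1 252.6] rot [180.    0.   24.3] F [0.5 0.1 0.7] gap 85.1
tool shift m [0.     0.0016 0.0786] turn [0.001 0.001 0.004]
```

View pics/a1.png

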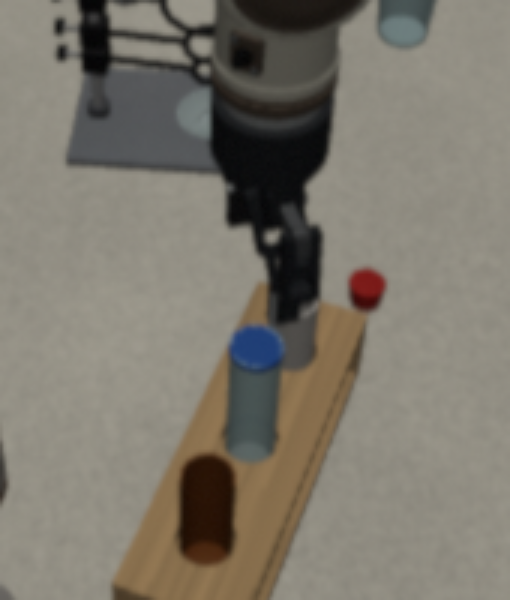

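```bash
python3 - <<'E'
from h import *
f=lambda p:(proj('side',p)-[190,130])*3
print(f([477,241,197]))
for s in(1,-1):
  for z in(245,290): print(s,z,f([477-17*s,242+39*s,z]))
E
```

```text
[255.67567175 340.64541856]
1 245 [277.07014827 345.87965966]
1 290 [280.5911194  303.79971343]
-1 245 [240.61073716 255.8709448 ]
-1 290 [242.71288277 213.35178293]
```

```bash
python3 - <<'E'
from h import *
from cell import camera,observe
s=camera('side');t=camera('top');print(observe()['tool_pos'])
f=lambda im,x0,y0,x1,y1,k:cv2.resize(np.ascontiguousarray(im[y0:y1,x0:x1,::-1]),None,fx=k,fy=k,interpolation=cv2.INTER_CUBIC)
a=f(s,240,160,320,270,5);
for p in([477,242,306],[477,242,252],[477,241,197]):
    q=(proj('side',p)-[240,160]+.5)*5;print(q);cv2.circle(a,tuple(int(v) for v in q),4,(0,0,255),-1)
b=f(t,130,150,210,260,5)
for p in([477,242,306],[477,242,252],[477,241,197]):
    q=(proj('top',p)-[130,150]+.5)*5;print(q);cv2.circle(b,tuple(int(v) for v in q),4,(0,0,255),-1)
cv2.imwrite('pics/a2.png',np.hstack([a,b]))
E
```

```text
[477.4813041  242.1663125  253.77214899]
[189.32357094 254.84210941]
[183.68502239 341.02972558]
[178.62611958 420.24236426]
[139.05897955 306.25449277]
[160.72832441 315.32727312]
[182.5788697  323.74506282]
```

View pics/a2.png

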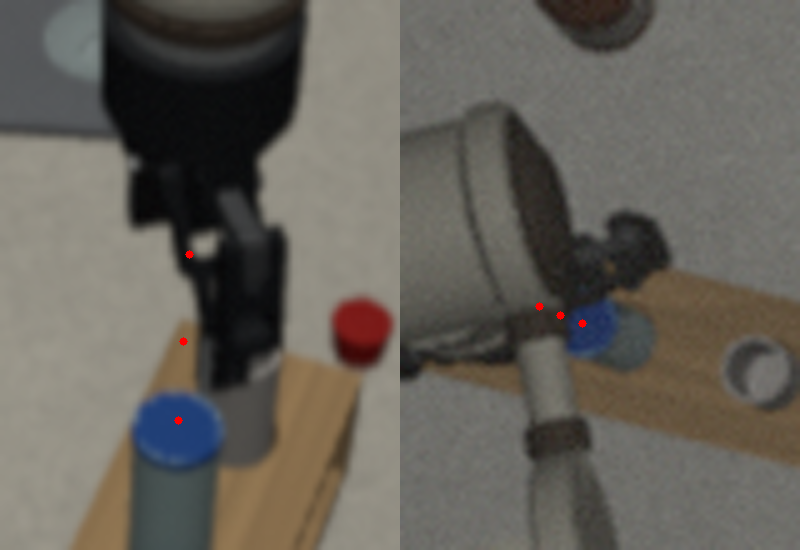

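```bash
python3 - <<'E'
from h import *
y=np.array([.41,-.912,0])
for s in(1,-1):
  for r in (43,50,57):
    for z in(247,260,290):
      p=np.array([477.5,242.2,z])+s*r*y
      print(s,r,z,(proj('side',p)-[240,160]+.5)*5,(proj('top',p)-[130,150]+.5)*5+[400,0])
E
```

```text
1 43 247 [151.09448514 275.59057175] [635.34352995 283.28579763]
1 43 260 [152.06201554 255.53095003] [631.18919921 280.83245093]
1 43 290 [154.36536495 207.77604969] [621.23495407 274.95395547]
1 50 247 [146.24118197 264.06399567] [647.20373761 278.10308355]
1 50 260 [147.15888613 243.99369763] [643.18471829 275.59220319]
1 50 290 [149.3432873  196.22058643] [633.55483095 269.57593576]
1 57 247 [141.43396933 252.64688441] [659.0551832  272.92419834]
1 57 260 [142.30275169 232.56702623] [655.17127545 270.35587047]
1 57 290 [144.37039599 184.77829765] [645.86525772 264.20204133]
-1 43 247 [214.75606055 426.78656484] [488.91352283 347.2732827 ]
-1 43 260 [216.41770298 406.96236184] [483.08035188 345.53386551]
-1 43 290 [220.38133085 359.67435192] [469.10097252 341.36529697]
-1 50 247 [220.29029359 439.93034669] [476.93597693 352.50727165]
-1 50 260 [222.01583767 420.13498844] [470.96480714 350.82654651]
-1 50 290 [226.13260395 372.90764491] [456.65450452 346.79857774]
-1 57 247 [225.88148866 453.20941316] [464.94952874 357.74515076]
-1 57 260 [227.67217096 433.44455858] [458.8401554  356.12320591]
-1 57 290 [231.9450867 386.2817772] [444.1984293  352.23605238]
```

```bash
python3 - <<'E'
from h import *
for a in((135,222),(150,190),(150,225),(175,170)):
  for b in((645,235),(605,255),(665,245)):
    p=tri((a[0]/5-.5+240,a[1]/5-.5+160),((b[0]-400)/5-.5+130,b[1]/5-.5+150));print(a,b,np.round(p-[477.5,242.2,0],0), )
import cv2
from cell import camera
t=camera('top');cv2.imwrite('pics/a3.png',cv2.convertScaleAbs(cv2.resize(np.ascontiguousarray(t[170:240,120:200,::-1]),None,fx=9,fy=9,interpolation=cv2.INTER_CUBIC),alpha=1.8))
s=camera('side');cv2.imwrite('pics/a4.png',cv2.convertScaleAbs(cv2.resize(np.ascontiguousarray(s[170:245,250:310,::-1]),None,fx=8,fy=8,interpolation=cv2.INTER_CUBIC),alpha=2.))
E
```

```text
(135, 222) (645, 235) [ 34. -48. 272.]
(135, 222) (605, 255) [ 26. -30. 290.]
(135, 222) (665, 245) [ 32. -57. 261.]
(150, 190) (645, 235) [ 30. -51. 290.]
(150, 190) (605, 255) [ 23. -34. 307.]
(150, 190) (665, 245) [ 28. -60. 280.]
(150, 225) (645, 235) [ 30. -48. 272.]
(150, 225) (605, 255) [ 23. -30. 290.]
(150, 225) (665, 245) [ 29. -57. 261.]
(175, 170) (645, 235) [ 24. -53. 302.]
(175, 170) (605, 255) [ 17. -36. 319.]
(175, 170) (665, 245) [ 22. -62. 293.]
```

View pics/a3.png

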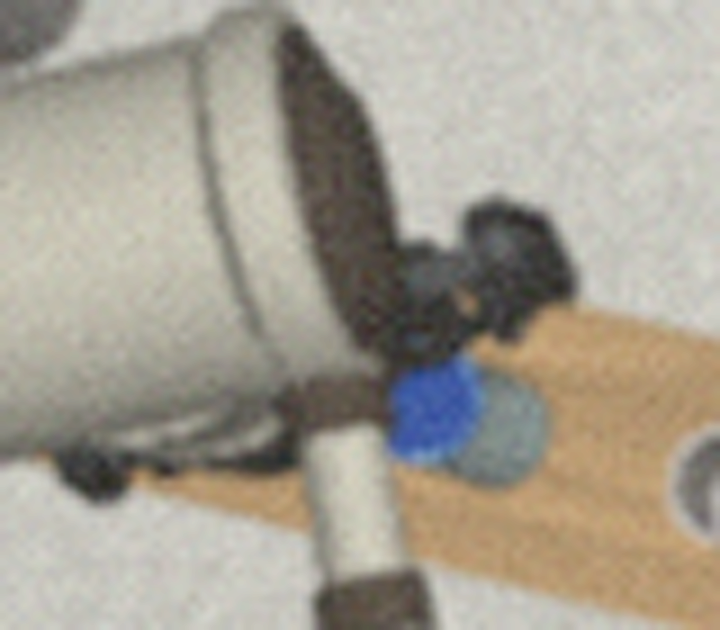

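View pics/a4.png

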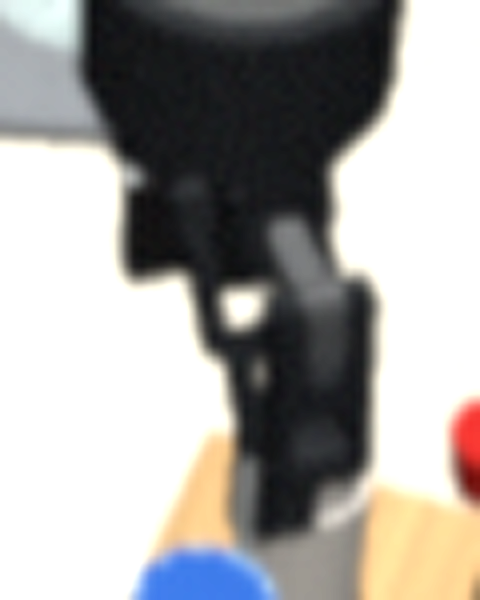

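```bash
python3 - <<'E'
from h import *
for z in(252,270,290,310):print(z,onz('top',153.9-.4,211.1-.4,z), proj('top',[477.5,242.2,z]))
E
```

```text
252 [481.97200156 264.21506074 252.        ] [161.57784352 212.38107343]
270 [480.3441218  260.08836328 270.        ] [160.1778693  211.79245173]
290 [478.53536651 255.50314387 290.        ] [158.56954737 211.11622986]
310 [476.72661122 250.91792447 310.        ] [156.90272046 210.41540947]
```

carry_out:
  targets:
    - [0,0.001,0.02,0,0,0,0.085]
    - [0,0,0.02,0,0,0,0.085]
    - [0,0,0.02,0,0,0,0.085]
    - [0,0,0.014,0,0,0,0.085]
    - [0,0,0,0,0,0,0.085]
    - [0,0,0,0,0,0,0.085]

```text
time: 3.1
tool_pos: [483.2, 241.4, 185.6]
tcp_rot: [179.8, -1.0, 24.1]
force: [-0.1, -1.3, -0.6]
finger_gap: 85.4
```

```bash
python3 d.py 477.5 240.6 174.5 24; python3 - <<'E'
from h import *
from cell import camera
s=camera('side');t=camera('top')
f=lambda im,x0,y0,x1,y1,k:cv2.resize(np.ascontiguousarray(im[y0:y1,x0:x1,::-1]),None,fx=k,fy=k,interpolation=cv2.INTER_CUBIC)
cv2.imwrite('pics/a5.png',cv2.convertScaleAbs(np.hstack([f(s,240,190,320,280,5),f(t,120,160,200,250,5)]),alpha=1.7))
E
```

```text
t 3.1 pos [483.2 241.4 185.6] rot [179.8  -1.   24.1] F [-0.1 -1.3 -0.6] gap 85.4
tool shift m [-0.0057 -0.0016  0.011 ] turn [ 0.004 -0.017  0.002]
```

View pics/a5.png

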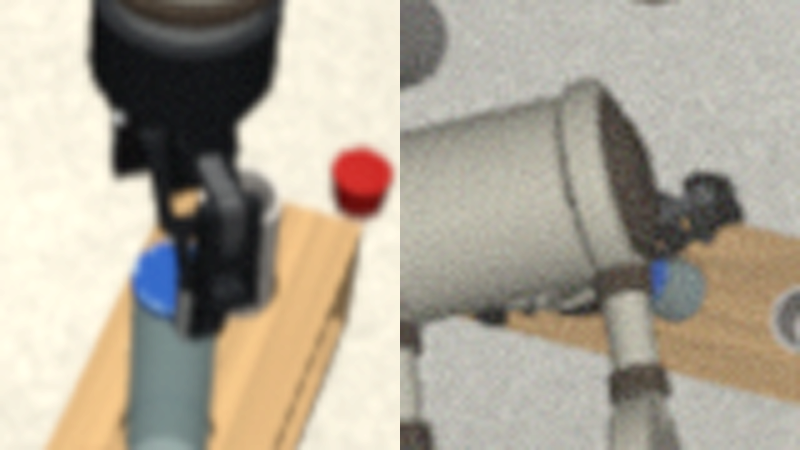

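carry_out:
  targets:
    - [-0.0057,-0.0016,0.006,0.004,-0.017,0.002,0.085]
    - [0,0,0.005,0,0,0,0.085]
    - [0,0,0,0,0,0,0.085]

```text
time: 3.45
tool_pos: [479.2, 241.1, 177.8]
tcp_rot: [180.0, -0.3, 24.0]
force: [-0.4, 0.2, -0.1]
finger_gap: 85.0
```

```bash
python3 d.py 477.5 240.6 174.5 24
```

```text
t 3.45 pos [479.2 241.1 177.8] rot [180.   -0.3  24. ] F [-0.4  0.2 -0.1] gap 85.0
tool shift m [-0.0018 -0.0002  0.0033] turn [ 0.001 -0.005  0.   ]
```

carry_out:
  targets:
    - [-0.0018,0,0.0033,0.001,-0.005,0,0.085]
    - [0,0,0,0,0,0,0.085]
    - [0,0,0,0,0,0,0.06]
    - [0,0,0,0,0,0,0.045]
    - [0,0,0,0,0,0,0.03]
    - [0,0,0,0,0,0,0.03]
    - [0,0,0,0,0,0,0.03]
    - [0,0,0,0,0,0,0.03]
    - [0,0,0,0,0,0,0.03]
  force: 40

```text
time: 4.2
tool_pos: [478.2, 240.6, 175.4]
tcp_rot: [-180.0, -0.1, 24.0]
force: [-0.0, -0.3, 0.7]
finger_gap: 37.5
```

```bash
python3 d.py 477.5 240.6 320 24; python3 - <<'E'
from cell import observe;print(observe()['moment'])
E
```

```text
t 4.2 pos [478.2 240.6 175.4] rot [-1.8e+02 -1.0e-01  2.4e+01] F [-0.  -0.3  0.7] gap 37.5
tool shift m [-0.0004 -0.0003 -0.1446] turn [-0.    -0.002  0.   ]
[ 0.03422388  0.01847301 -0.00658792]
```

carry_out:
  targets:
    - [0,0,-0.004,0,0,0,0.03]
    - [0,0,-0.008,0,0,0,0.03]
    - [0,0,-0.015,0,0,0,0.03]
    - [0,0,-0.02,0,0,0,0.03]
    - [0,0,-0.02,0,0,0,0.03]
    - [0,0,-0.02,0,0,0,0.03]
    - [0,0,-0.02,0,0,0,0.03]
    - [0,0,-0.02,0,0,0,0.03]
    - [0,0,-0.02,0,0,0,0.03]
    - [0,0,-0.02,0,0,0,0.03]
    - [0,0,-0.015,0,0,0,0.03]
    - [0,0,0,0,0,0,0.03]

```text
time: 5.2
tool_pos: [474.8, 239.6, 367.2]
tcp_rot: [-179.9, 0.4, 24.0]
force: [-0.2, -0.0, -1.9]
finger_gap: 37.5
```

```bash
python3 d.py 565 -190 375 3; python3 - <<'E'
from h import *
from cell import camera
s=camera('side')
f=lambda im,x0,y0,x1,y1,k:cv2.resize(np.ascontiguousarray(im[y0:y1,x0:x1,::-1]),None,fx=k,fy=k,interpolation=cv2.INTER_CUBIC)
cv2.imwrite('pics/a6.png',f(s,200,80,360,340,2.3))
E
```

```text
t 5.2 pos [474.8 239.6 367.2] rot [-179.9    0.4   24. ] F [-0.2 -0.  -1.9] gap 37.5
tool shift m [-0.0926  0.4291 -0.0077] turn [-0.     0.006  0.367]
```

View pics/a6.png

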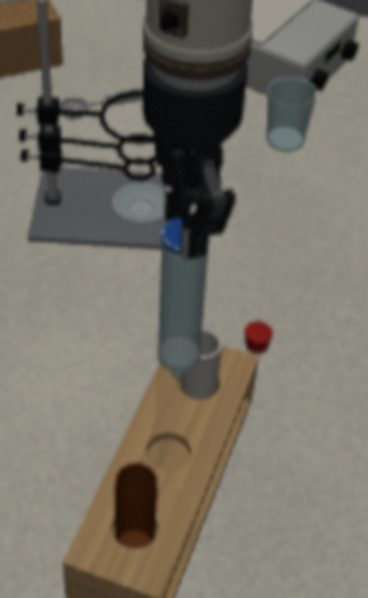

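carry_out:
  targets:
    - [-0.003,0.015,0,0,0,0.09,0.03]
    - [-0.004,0.025,0,0,0,0.09,0.03]
    - [0,0.03,0,0,0,0.09,0.03]
    - [0.004,0.03,0,0,0,0.09,0.03]
    - [0.006,0.03,0,0,0,0,0.03]
    - [0.006,0.03,0,0,0,0,0.03]
    - [0.006,0.03,0,0,0,0,0.03]
    - [0.006,0.03,0,0,0,0,0.03]
    - [0.003,0.015,0,0,0,0,0.03]
    - [0,0,0,0,0,0,0.03]

```text
time: 6.08
tool_pos: [526.2, -0.8, 349.2]
tcp_rot: [-179.9, 1.8, 2.6]
force: [0.1, 0.2, -1.5]
finger_gap: 37.4
```

```bash
python3 d.py 565 -190 375 3
```

```text
t 6.08 pos [526.2  -0.8 349.2] rot [-179.9    1.8    2.6] F [ 0.1  0.2 -1.5] gap 37.4
tool shift m [ 0.0292  0.1908 -0.0271] turn [-0.002  0.031 -0.006]
```

carry_out:
  targets:
    - [0,0,-0.02,0,0.031,0,0.03]
    - [0.004,0.02,-0.007,0,0,0,0.03]
    - [0.005,0.03,-0.002,0,0.003,0,0.03]
    - [0.005,0.03,-0.002,0,0.003,0,0.03]
    - [0.005,0.03,-0.002,0,0.003,0,0.03]
    - [0.005,0.03,-0.002,0,0.003,0,0.03]
    - [0.003,0.02,0,0,0,0,0.03]
    - [0,0,0,0,0,0,0.03]

```text
time: 6.75
tool_pos: [561.3, -155.7, 389.9]
tcp_rot: [-179.7, -1.2, 3.3]
force: [0.5, 1.0, -2.0]
finger_gap: 37.4
```

```bash
python3 d.py 565 -190 370 3
```

```text
t 6.75 pos [ 561.3 -155.7  389.9] rot [-179.7   -1.2    3.3] F [ 0.5  1.  -2. ] gap 37.4
tool shift m [0.0013 0.0346 0.0198] turn [-0.004 -0.022  0.006]
```

carry_out:
  targets:
    - [0.001,0.017,0.01,-0.004,-0.022,0.006,0.03]
    - [0,0.017,0.005,0,0,0,0.03]
    - [0,0,0,0,0,0,0.03]
    - [0,0,0,0,0,0,0.03]

```text
time: 7.08
tool_pos: [565.2, -186.3, 378.6]
tcp_rot: [-180.0, -0.3, 3.3]
force: [-0.4, 1.1, -1.1]
finger_gap: 37.2
```

```bash
python3 d.py 565 -190 370 3;  python3 - <<'E'
from h import *
from cell import camera
s=camera('side');t=camera('top')
f=lambda im,x0,y0,x1,y1,k:cv2.resize(np.ascontiguousarray(im[y0:y1,x0:x1,::-1]),None,fx=k,fy=k,interpolation=cv2.INTER_CUBIC)
cv2.imwrite('pics/b1.png',cv2.convertScaleAbs(np.hstack([f(s,200,50,300,170,4),f(t,270,130,370,250,4)]),alpha=1.3))
cv2.imwrite('pics/s_b1.png',s[:,:,::-1])
E
```

```text
t 7.08 pos [ 565.2 -186.3  378.6] rot [-180.    -0.3    3.3] F [-0.4  1.1 -1.1] gap 37.2
tool shift m [-0.0005  0.0037  0.0086] turn [-0.001 -0.006  0.005]
```

View pics/b1.png

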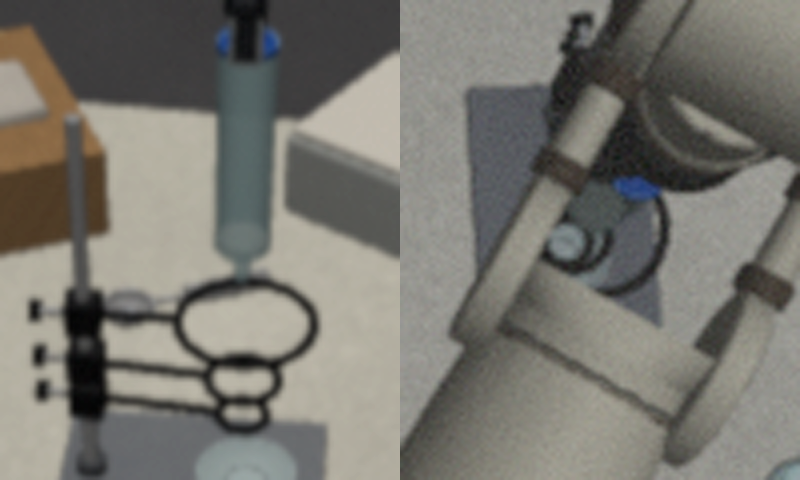

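```bash
python3 - <<'E'
from h import *
f=lambda p:np.round((proj('side',p)-[200,50]+.5)*4,1)
for z in(402,380,300,243,217,165,120,76): print(z,f([565.2,-186.3,z]),f([565,-190,z]), f([564.3,-199,z]))
s=cv2.imread('pics/s_b1.png');g=s.astype(int)
for v in range(70,110,8): print(v,(g[v,248:276,2]).tolist())
E
```

```text
402 [249.2  35. ] [250.2  32.1] [253.   25.3]
380 [248.5  65.9] [249.5  63. ] [252.3  56. ]
300 [246.2 171.6] [247.2 168.7] [249.9 161.5]
243 [244.7 241.3] [245.6 238.2] [248.2 231. ]
217 [244.  271.6] [244.9 268.5] [247.5 261.2]
165 [242.7 329.7] [243.7 326.6] [246.2 319.2]
120 [241.7 377.5] [242.6 374.4] [245.1 367. ]
76 [240.7 422.1] [241.6 419. ] [244.  411.5]
70 [49, 49, 48, 48, 48, 48, 49, 52, 55, 59, 61, 63, 64, 65, 64, 64, 63, 61, 58, 55, 51, 47, 47, 48, 48, 48, 49, 48]
78 [119, 112, 107, 103, 101, 90, 65, 55, 58, 60, 64, 65, 66, 66, 65, 65, 63, 61, 58, 54, 51, 52, 55, 57, 55, 53, 52, 55]
86 [139, 140, 138, 137, 136, 126, 85, 61, 62, 64, 66, 68, 68, 68, 68, 68, 66, 63, 61, 64, 92, 129, 133, 112, 84, 77, 81, 85]
94 [139, 139, 138, 137, 132, 111, 75, 60, 62, 65, 67, 68, 68, 68, 68, 67, 65, 62, 61, 74, 106, 131, 125, 91, 70, 67, 67, 67]
102 [137, 138, 137, 137, 132, 112, 77, 61, 62, 65, 67, 68, 68, 67, 68, 67, 64, 61, 60, 79, 115, 134, 133, 113, 89, 76, 71, 67]
```

carry_out:
  targets:
    - [-0.0008,0.0032,0.008,-0.001,-0.006,0,0.03]
    - [0,0,0.01,0,0,0,0.03]
    - [0,0,0.01,0,0,0,0.03]
    - [0,0,0.005,0,0,0,0.03]
    - [0,0,0,0,0,0,0.03]
    - [0,0,0,0,0,0,0.03]

```text
time: 7.68
tool_pos: [564.3, -186.4, 342.7]
tcp_rot: [-180.0, 0.0, 3.5]
force: [-0.2, -0.1, -0.7]
finger_gap: 37.4
```

```bash
python3 d.py 564.6 -189.5 280 3
```

```text
t 7.68 pos [ 564.3 -186.4  342.7] rot [-180.     0.     3.5] F [-0.2 -0.1 -0.7] gap 37.4
tool shift m [0.0001 0.0031 0.0627] turn [-0.     0.     0.009]
```

carry_out:
  targets:
    - [0,0.0031,0.005,0,0,0.009,0.03]
    - [0,0.001,0.008,0,0,0,0.03]
    - [0,0,0.008,0,0,0,0.03]
    - [0,0,0.008,0,0,0,0.03]
    - [0,0,0.008,0,0,0,0.03]
    - [0,0,0.004,0,0,0,0.03]
    - [0,0,0,0,0,0,0.03]
    - [0,0,0,0,0,0,0.03]

```text
time: 8.35
tool_pos: [564.3, -190.9, 296.4]
tcp_rot: [-179.9, 0.1, 2.9]
force: [-0.5, 0.5, -1.8]
finger_gap: 37.3
```

```bash
python3 d.py 564.6 -189.5 275 3
```

```text
t 8.35 pos [ 564.3 -190.9  296.4] rot [-1.799e+02  1.000e-01  2.900e+00] F [-0.5  0.5 -1.8] gap 37.3
tool shift m [ 0.0004 -0.0014  0.0214] turn [-0.001  0.001 -0.002]
```

carry_out:
  targets:
    - [0,-0.0014,0.006,0,0,0,0.03]
    - [0,0,0.006,0,0,0,0.03]
    - [0,0,0.006,0,0,0,0.03]
    - [0,0,0,0,0,0,0.03]
    - [0,0,0,0,0,0,0.03]

```text
time: 8.77
tool_pos: [564.6, -189.4, 277.4]
tcp_rot: [180.0, -0.0, 2.9]
force: [0.2, -0.0, -2.3]
finger_gap: 37.5
```

```bash
python3 d.py 564.6 -189.5 255 3;  python3 - <<'E'
from h import *
from cell import camera
s=camera('side');t=camera('top')
f=lambda im,x0,y0,x1,y1,k:cv2.resize(np.ascontiguousarray(im[y0:y1,x0:x1,::-1]),None,fx=k,fy=k,interpolation=cv2.INTER_CUBIC)
cv2.imwrite('pics/b2.png',cv2.convertScaleAbs(np.hstack([f(s,230,95,290,170,7),f(t,290,155,345,230,7)]),alpha=1.5))
E
```

```text
t 8.77 pos [ 564.6 -189.4  277.4] rot [180.   -0.    2.9] F [ 0.2 -0.  -2.3] gap 37.5
tool shift m [-0.      0.      0.0224] turn [ 0.    -0.    -0.001]
```

View pics/b2.png

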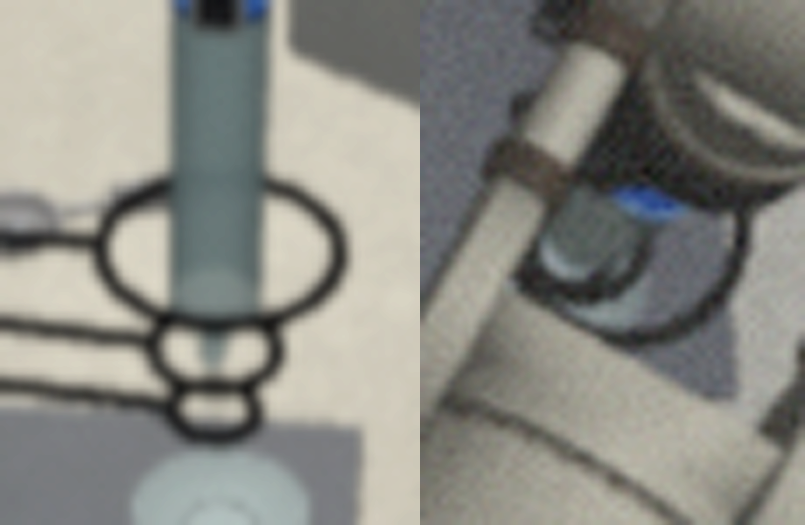

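The column is in line with the guide ring in the side view: tip about (213,355) against a hole centre of about (216,350) in the crop. Next I'll feel down slowly.

carry_out:
  targets:
    - [0,0,0.004,0,0,0,0.03]
    - [0,0,0.004,0,0,0,0.03]
    - [0,0,0.002,0,0,0,0.03]
    - [0,0,0,0,0,0,0.03]
    - [0,0,0,0,0,0,0.03]

```text
time: 9.28
tool_pos: [565.1, -189.8, 267.3]
tcp_rot: [179.9, -0.1, 2.9]
force: [-0.0, -0.3, -0.6]
finger_gap: 37.5
```

```bash
python3 d.py 564.6 -189.5 255 3
```

```text
t 9.28 pos [ 565.1 -189.8  267.3] rot [ 1.799e+02 -1.000e-01  2.900e+00] F [-0.  -0.3 -0.6] gap 37.5
tool shift m [-0.0005 -0.0003  0.0123] turn [ 0.001 -0.002 -0.001]
```

Tip at about 104 mm. Continuing in 1 mm rows.

carry_out:
  targets:
    - [-0.0005,-0.0003,0.0015,0,-0.002,0,0.03]
    - [0,0,0.0015,0,0,0,0.03]
    - [0,0,0.0015,0,0,0,0.03]
    - [0,0,0,0,0,0,0.03]
    - [0,0,0,0,0,0,0.03]

```text
time: 9.7
tool_pos: [564.6, -189.5, 262.6]
tcp_rot: [179.9, 0.0, 2.9]
force: [-0.5, -0.2, -1.4]
finger_gap: 37.2
```

```bash
python3 d.py 564.6 -189.5 255 3
```

```text
t 9.7 pos [ 564.6 -189.5  262.6] rot [179.9   0.    2.9] F [-0.5 -0.2 -1.4] gap 37.2
tool shift m [ 0.     -0.      0.0076] turn [ 0.001  0.    -0.001]
```

carry_out:
  targets:
    - [0,0,0.001,0,0,0,0.03]
    - [0,0,0.001,0,0,0,0.03]
    - [0,0,0,0,0,0,0.03]

```text
time: 9.95
tool_pos: [564.7, -189.6, 260.5]
tcp_rot: [179.9, -0.0, 2.9]
force: [0.5, -0.0, -1.7]
finger_gap: 36.9
```

```bash
python3 d.py 564.6 -189.5 255 3; python3 -c "
from cell import observe;print(observe()['moment'])"
```

```text
t 9.95 pos [ 564.7 -189.6  260.5] rot [179.9  -0.    2.9] F [ 0.5 -0.  -1.7] gap 36.9
tool shift m [-0.0001 -0.0001  0.0055] turn [ 0.001 -0.    -0.001]
[0.02118856 0.01238837 0.02233203]
```

carry_out:
  targets:
    - [0,0,0.001,0,0,0,0.03]
    - [0,0,0.001,0,0,0,0.03]
    - [0,0,0.001,0,0,0,0.03]
    - [0,0,0,0,0,0,0.03]

```text
time: 10.28
tool_pos: [564.7, -189.6, 257.3]
tcp_rot: [179.9, -0.0, 2.9]
force: [-0.8, -0.7, -1.6]
finger_gap: 37.4
```

```bash
python3 d.py 564.6 -189.5 255 3; python3 -c "
from cell import observe;print(observe()['moment'])"
```

```text
t 10.28 pos [ 564.7 -189.6  257.3] rot [179.9  -0.    2.9] F [-0.8 -0.7 -1.6] gap 37.4
tool shift m [-0.0001 -0.0001  0.0023] turn [ 0.001 -0.    -0.001]
[0.00426819 0.02881556 0.05195735]
```

carry_out:
  targets:
    - [0,0,0.0015,0,0,0,0.03]
    - [0,0,0.0015,0,0,0,0.03]
    - [0,0,0.0015,0,0,0,0.03]
    - [0,0,0.0015,0,0,0,0.03]
    - [0,0,0,0,0,0,0.03]

```text
time: 10.7
tool_pos: [564.7, -189.6, 250.5]
tcp_rot: [179.9, -0.0, 2.9]
force: [-0.5, -0.2, -2.4]
finger_gap: 37.5
```

```bash
python3 d.py 564.6 -189.5 235 3; python3 -c "
from cell import observe;print(observe()['moment'])"
```

```text
t 10.7 pos [ 564.7 -189.6  250.5] rot [179.9  -0.    2.9] F [-0.5 -0.2 -2.4] gap 37.5
tool shift m [-0.0001 -0.0001  0.0155] turn [ 0.001 -0.    -0.001]
[-0.01605432  0.05412491  0.00964206]
```

carry_out:
  targets:
    - [0,0,0.002,0,0,0,0.03]
    - [0,0,0.002,0,0,0,0.03]
    - [0,0,0.002,0,0,0,0.03]
    - [0,0,0.002,0,0,0,0.03]
    - [0,0,0.002,0,0,0,0.03]
    - [0,0,0,0,0,0,0.03]

```text
time: 11.2
tool_pos: [564.6, -189.6, 239.2]
tcp_rot: [179.9, 0.0, 2.9]
force: [0.4, 0.5, -1.4]
finger_gap: 37.1
```

```bash
python3 d.py 564.6 -189.5 230 3; python3 - <<'E'
from h import *
from cell import camera,observe
print(observe()['moment'])
s=camera('side');t=camera('top')
f=lambda im,x0,y0,x1,y1,k:cv2.resize(np.ascontiguousarray(im[y0:y1,x0:x1,::-1]),None,fx=k,fy=k,interpolation=cv2.INTER_CUBIC)
cv2.imwrite('pics/b3.png',cv2.convertScaleAbs(np.hstack([f(s,230,95,290,170,7),f(t,290,155,345,230,7)]),alpha=1.5))
E
```

```text
t 11.2 pos [ 564.6 -189.6  239.2] rot [179.9   0.    2.9] F [ 0.4  0.5 -1.4] gap 37.1
tool shift m [ 0.     -0.0001  0.0092] turn [ 0.001  0.    -0.002]
[ 0.00055197  0.01795799 -0.05088747]
```

View pics/b3.png

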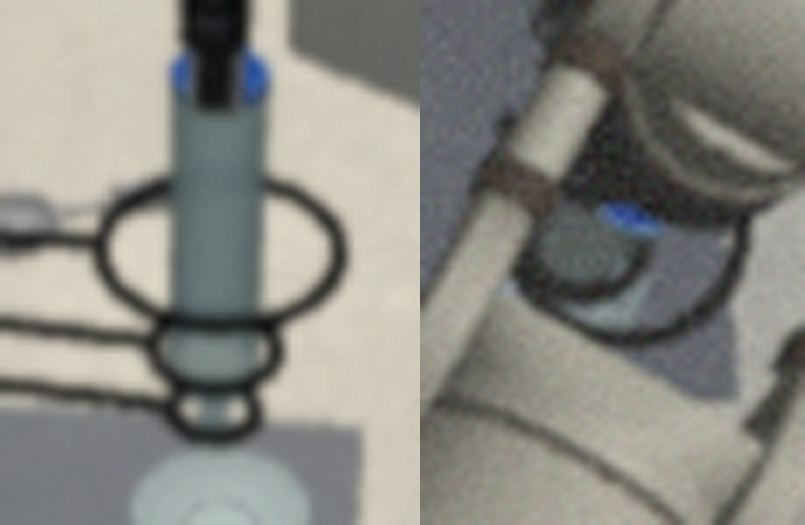

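The body is inside the guide ring and the stem is centred in the seat ring. Creeping on to the seat.

carry_out:
  targets:
    - [0,0,0.0015,0,0,0,0.03]
    - [0,0,0.0015,0,0,0,0.03]
    - [0,0,0.0015,0,0,0,0.03]
    - [0,0,0.001,0,0,0,0.03]
    - [0,0,0,0,0,0,0.03]

```text
time: 11.72
tool_pos: [565.0, -189.8, 234.2]
tcp_rot: [179.9, -0.1, 2.9]
force: [0.4, 1.0, -2.3]
finger_gap: 37.1
```

```bash
python3 d.py 564.6 -189.5 230 3
```

```text
t 11.72 pos [ 565.  -189.8  234.2] rot [ 1.799e+02 -1.000e-01  2.900e+00] F [ 0.4  1.  -2.3] gap 37.1
tool shift m [-0.0004 -0.0004  0.0042] turn [ 0.002 -0.001 -0.002]
```

carry_out:
  targets:
    - [-0.0004,-0.0003,0.001,0,0,0,0.03]
    - [0,0,0.001,0,0,0,0.03]
    - [0,0,0.001,0,0,0,0.03]
    - [0,0,0,0,0,0,0.03]

```text
time: 12.05
tool_pos: [564.5, -189.5, 230.9]
tcp_rot: [179.9, -0.1, 2.9]
force: [-0.5, 0.1, -1.5]
finger_gap: 37.0
```

carry_out:
  targets:
    - [0,0,0.001,0,0,0,0.03]
    - [0,0,0,0,0,0,0.03]

```text
time: 12.22
tool_pos: [564.5, -189.5, 229.7]
tcp_rot: [179.9, -0.1, 2.9]
force: [-1.0, -1.1, -1.7]
finger_gap: 36.8
```

carry_out:
  targets:
    - [0,0,0.001,0,0,0,0.03]
    - [0,0,0,0,0,0,0.03]

```text
time: 12.38
tool_pos: [564.6, -189.5, 228.7]
tcp_rot: [179.9, -0.1, 2.9]
force: [0.3, 0.8, -1.8]
finger_gap: 37.4
```

carry_out:
  targets:
    - [0,0,0.0005,0,0,0,0.03]
    - [0,0,0.0005,0,0,0,0.03]
  force: 20

```text
time: 12.55
tool_pos: [564.7, -189.6, 227.8]
tcp_rot: [179.9, -0.1, 2.9]
force: [-0.2, 0.7, -0.0]
finger_gap: 37.1
```

carry_out:
  targets:
    - [0,0,0.0005,0,0,0,0.03]
    - [0,0,0.0005,0,0,0,0.03]

```text
time: 12.72
tool_pos: [565.2, -189.7, 227.8]
tcp_rot: [179.8, -0.2, 2.9]
force: [-0.4, 1.2, -0.5]
finger_gap: 37.3
```

carry_out:
  targets:
    - [0,0,0.0005,0,0,0,0.03]
    - [0,0,0.0005,0,0,0,0.03]

```text
time: 12.88
tool_pos: [565.7, -189.7, 227.8]
tcp_rot: [179.8, -0.3, 2.9]
force: [0.5, 1.4, 1.4]
finger_gap: 37.3
```

carry_out:
  targets:
    - [0,0,0.0005,0,0,0,0.03]
    - [0,0,0.0005,0,0,0,0.03]

```text
time: 13.05
tool_pos: [566.1, -189.7, 227.8]
tcp_rot: [179.8, -0.4, 2.9]
force: [-1.0, 1.0, 2.9]
finger_gap: 37.5
```

Contact: z is stuck at 227.8 (tip about 64 mm, so the seat bar is at about 85 mm) and the force has shifted by about +4.5 N. I'll hold and check.

carry_out:
  targets:
    - [-0.001,0,0,0,-0.006,0,0.03]
    - [0,0,0,0,0,0,0.03]
    - [0,0,0,0,0,0,0.03]

```text
time: 13.3
tool_pos: [565.1, -189.7, 227.7]
tcp_rot: [179.8, 0.0, 2.9]
force: [-0.7, -0.7, 3.2]
finger_gap: 36.9
```

```bash
python3 d.py 564.6 -189.5 230 3; python3 - <<'E'
from h import *
from cell import camera,observe
for i in range(6):
    s=camera('side');print(np.round(observe()['force'],1),end=' ')
f=lambda im,x0,y0,x1,y1,k:cv2.resize(np.ascontiguousarray(im[y0:y1,x0:x1,::-1]),None,fx=k,fy=k,interpolation=cv2.INTER_CUBIC)
cv2.imwrite('pics/b4.png',cv2.convertScaleAbs(f(s,230,95,290,170,7),alpha=1.5))
E
```

```text
t 13.3 pos [ 565.1 -189.7  227.7] rot [179.8   0.    2.9] F [-0.7 -0.7  3.2] gap 36.9
tool shift m [-0.0005 -0.0002 -0.0023] turn [ 0.004  0.    -0.001]
[ 0.5 -0.5  2.3] [-0.6  0.7  1.9] [-0.3  0.3  1.5] [-0.2  0.6  1.8] [-0.7  2.2  1.9] [0.2 0.9 1.7]
```

View pics/b4.png

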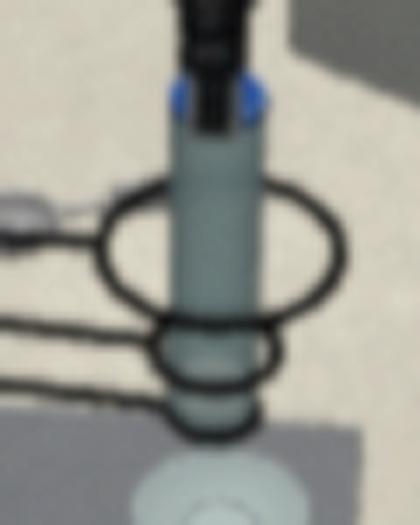

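The shoulder sits on the seat ring with about 3.5 N on the stand while still gripped. Releasing gently.

carry_out:
  targets:
    - [0,0,0,0,0,0,0.04]
    - [0,0,0,0,0,0,0.042]
    - [0,0,0,0,0,0,0.046]
    - [0,0,0,0,0,0,0.055]
    - [0,0,0,0,0,0,0.07]
    - [0,0,0,0,0,0,0.085]
    - [0,0,0,0,0,0,0.085]
    - [0,0,0,0,0,0,0.085]
    - [0,0,0,0,0,0,0.085]

```text
time: 14.35
tool_pos: [564.5, -190.2, 226.4]
tcp_rot: [179.8, 0.1, 2.9]
force: [0.7, 0.2, 0.1]
finger_gap: 84.8
```

```bash
python3 d.py 564.6 -189.5 230 3; python3 - <<'E'
from h import *
from cell import camera,observe
s=camera('side')
f=lambda im,x0,y0,x1,y1,k:cv2.resize(np.ascontiguousarray(im[y0:y1,x0:x1,::-1]),None,fx=k,fy=k,interpolation=cv2.INTER_CUBIC)
cv2.imwrite('pics/b5.png',cv2.convertScaleAbs(f(s,220,75,300,170,6),alpha=1.5))
E
```

```text
t 14.35 pos [ 564.5 -190.2  226.4] rot [1.798e+02 1.000e-01 2.900e+00] F [0.7 0.2 0.1] gap 84.8
tool shift m [ 0.0002 -0.0007 -0.0036] turn [ 0.004  0.002 -0.002]
```

View pics/b5.png

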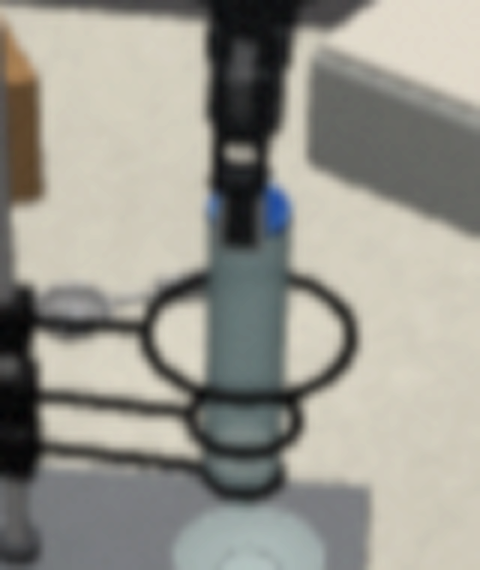

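carry_out:
  targets:
    - [0,-0.0005,-0.005,0,0,0,0.085]
    - [0,0,-0.01,0,0,0,0.085]
    - [0,0,-0.015,0,0,0,0.085]
    - [0,0,-0.02,0,0,0,0.085]
    - [0,0,-0.025,0,0,0,0.085]
    - [0,0,-0.03,0,0,0,0.085]
    - [0,0,-0.025,0,0,0,0.085]
    - [0,0,0,0,0,0,0.085]
    - [0,0,0,0,0,0,0.085]

```text
time: 15.15
tool_pos: [564.0, -188.5, 367.8]
tcp_rot: [179.7, 0.0, 2.9]
force: [0.5, -0.2, -0.3]
finger_gap: 84.9
```

```bash
python3 d.py 564.6 -189.5 330 3; python3 - <<'E'
from h import *
from cell import camera,observe
s=camera('side');t=camera('top')
f=lambda im,x0,y0,x1,y1,k:cv2.resize(np.ascontiguousarray(im[y0:y1,x0:x1,::-1]),None,fx=k,fy=k,interpolation=cv2.INTER_CUBIC)
cv2.imwrite('pics/b6.png',cv2.convertScaleAbs(f(s,215,60,305,180,5),alpha=1.5))
cv2.imwrite('pics/b7.png',np.ascontiguousarray(s[:,:,::-1]));cv2.imwrite('pics/b8.png',np.ascontiguousarray(t[:,:,::-1]))
E
```

```text
t 15.15 pos [ 564.  -188.5  367.8] rot [179.7   0.    2.9] F [ 0.5 -0.2 -0.3] gap 84.9
tool shift m [0.0005 0.0008 0.0378] turn [ 0.005  0.001 -0.001]
```

View pics/b6.png

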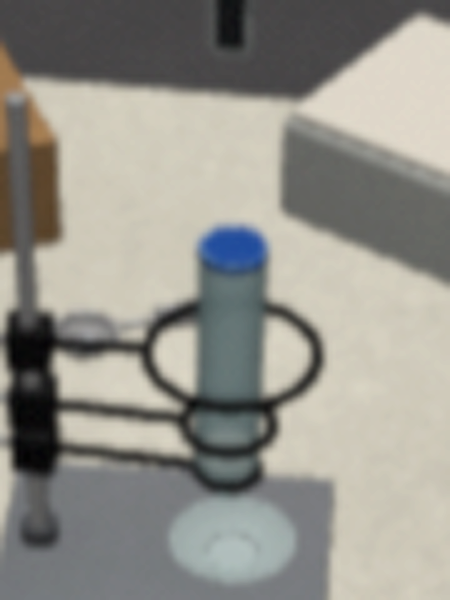

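View pics/b7.png

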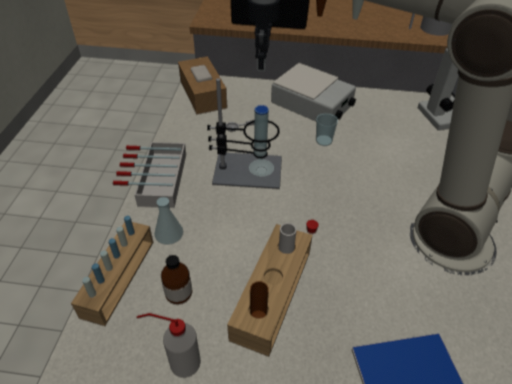

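The column hangs upright in the rings with the gripper clear, and the other things are where they were. Handing in.

```bash
python3 -c "
from cell import close_job;print(close_job())"
```

```text
the job is handed in; nothing more can be done
None
```

I took the blue-rimmed column from the rack's middle hole and lowered it through the top and guide rings onto the seat ring. I let go only once it was seated, and handed the job in at about 15 s; no verdict was reported.

- **Insertion:** I aimed at the guide ring's centre, which I measured about 9 mm to +y of the top ring. The column did not catch on the way down.
- **Seating:** It stopped with the tip about 64 mm above the table, putting the seat bar at about 85 mm, within the given range. The stand took roughly 3.5 to 5 N while the fingers still held it, judged from the wrist force.
- **Release:** After opening, the wrist force was back near zero. I raised the gripper about 140 mm straight up.
- **Last side picture:** The column stands upright in all three rings, its shoulder on the smallest. The other things look unmoved by eye; I did not measure them or view the last top picture.
- **Checks that disagreed:**
  - The side camera put things 1 to 2 pixels lower than expected, and its ring positions differed from the top camera's by 3 to 5 mm in y. I settled on a value between the two.
  - The finger opening read about 37 mm on the 40 mm tube.
  - During contact the tool drifted about 1.5 mm in x, and I brought it back before releasing.

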